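Turn the cake warmer up one click and start it

TASK

Warm up the chocolate sample: on the cake warmer that carries the dark chocolate piece, rub the front edge of the black knurled dial wheel with a fingertip to turn it clockwise (seen from above) by one click, from one dot to two dots and no further. Then press the same warmer's green start button right down and let it come up. Only touch and push, grasp nothing, and leave the other warmer, the cake pieces and the packed goods and jar as they are.

Things in the scene. Friction and masses are not known exactly. Their poses are not given: they have to be found in the camera images.
- cocoa_warmer: white cake warmer fixed to the table, 170 x 110 mm, 40 mm high; origin: centre of its underside, x from its control side (towards the robot) to its back, y left, z up. Steel plate on its back half, top 46 mm high. Black dial wheel in its control side, green button behind the wheel on the right. THE ONE TO SET: the dark chocolate cake piece lies on its plate.
- plain_warmer: white cake warmer fixed to the table, 170 x 110 mm, 40 mm high; origin: centre of its underside, x from its control side (towards the robot) to its back, y left, z up. Steel plate on its back half, top 46 mm high. Black dial wheel in its control side, green button behind the wheel on the right. The neighbour, built the same, with two yellow cake pieces on its plate; not to be touched.
- cocoa_warmer_dial_axis (a point): fixed point on the upright axis of the knurled wheel (radius 32 mm, from 25 to 43 mm above the table), at its top face, with the warmer's axes; 67 mm before the warmer's origin. The niche round the wheel is closed at back and sides; the wheel's front sticks out 14 mm past the housing, over free table. A fingertip rubbing on that front edge takes the wheel along
- cocoa_warmer_dial (a joint): turn of the black wheel, rad, growing clockwise from above (the wheel's front edge then moves left, to the warmer's +y). Clicks: 0 one dot (orange pointer back left), 0.70 two dots (straight back), 1.40 three dots. Springs into the nearest click when let go; humps at 0.35 and 1.05 rad; getting over one takes up to 1.6 N at the rim. Starts at the one-dot click.
- plain_warmer_dial (a joint): turn of the black wheel, rad, growing clockwise from above (the wheel's front edge then moves left, to the warmer's +y). Clicks: 0 one dot (orange pointer back left), 0.70 two dots (straight back), 1.40 three dots. Springs into the nearest click when let go; humps at 0.35 and 1.05 rad; getting over one takes up to 1.6 N at the rim. This is the neighbour's; it stands at one dot and must stay.
- cocoa_warmer_start_top (a point): centre of the top of the green push button (radius 11 mm, in a grey collar of radius 19 mm, top 52 mm high) on the deck, behind the wheel on the right (x = -7, y = -34 mm), of the warmer with the chocolate piece; 62 mm above the table when up, moves down with the button
- cocoa_warmer_start (a joint): travel of that button, m: 0 up, 0.006 fully down (5 N), springs back
- plain_warmer_start (a joint): travel of the neighbour's button, m, the same; must not be pressed
- cocoa_cake: dark chocolate cake wedge, 31 x 33 x 19 mm, loose on its warmer's plate; origin at the centre of its underside
- plain_cake_a: yellow cake wedge, 34 x 31 x 19 mm, loose on the neighbour's plate; origin at the centre of its underside
- plain_cake_b: yellow cake wedge, 33 x 31 x 19 mm, loose on the neighbour's plate; origin at the centre of its underside
- ring_pack_left: wrapped pale ring cake, 90 x 94 x 24 mm, loose on the table at the front left; origin at the centre of its underside
- ring_pack_back: wrapped chocolate ring cake, 90 x 94 x 24 mm, loose on the table at the back left; origin at the centre of its underside
- bar_pack_mid: wrapped butter bar, 57 x 101 x 25 mm, loose on the table before the gap between the warmers, long side left to right; origin at the centre of its underside
- bar_pack_right: wrapped butter bar, 57 x 101 x 25 mm, loose on the table at the front right; origin at the centre of its underside
- honey_jar: glass honey jar, 64 mm across, 97 mm high, standing on the table at the back right; origin at the centre of its underside

How it is judged:
On the way, in this order (a step that is already met when the one before it is completed fails the run):
1. the dial of the warmer with the chocolate piece has been turned to the two-dot click (value of joint cocoa_warmer_dial between 0.55 and 0.85 rad), for 0.2 s.
2. with the dial at two dots, its start button is pressed down (all of step 1 and value of joint cocoa_warmer_start above 0.0045 m), for 0.1 s.
At the end, for the whole second after the job is handed in: The chocolate warmer's dial rests in the two-dot click (0.58 to 0.82 rad) and its button is up again; the neighbour's dial is still at one dot (within 0.12 rad); the cake pieces lie within 15 mm and the packs and jar within 20 mm of where they were (value of joint cocoa_warmer_dial between 0.58 and 0.82 rad and value of joint plain_warmer_dial between -0.12 and 0.12 rad and value of joint each of cocoa_warmer_start, plain_warmer_start below 0.001 m and distance of each of cocoa_cake, plain_cake_a, plain_cake_b from where it was at the start of the episode below 0.015 m and distance of each of ring_pack_left, ring_pack_back, bar_pack_mid, bar_pack_right, honey_jar from where it was at the start of the episode below 0.02 m); the robot touches nothing.
It fails at once if the dial was turned past two dots towards three (over 1.05 rad) (value of joint cocoa_warmer_dial above 1.05 rad).
It fails at once if the start button was pressed (over 3 mm) before the dial was at two dots (value of joint cocoa_warmer_start above 0.003 m and value of joint cocoa_warmer_dial below 0.45 rad).
It fails at once if the neighbour's dial was turned (more than 0.25 rad) or its button pressed (over 3 mm) (not (value of joint plain_warmer_dial between -0.25 and 0.25 rad) or value of joint plain_warmer_start above 0.003 m).
It fails at once if a cake piece was lifted or pushed more than 15 mm (distance of any of cocoa_cake, plain_cake_a, plain_cake_b from where it was at the start of the episode above 0.015 m).
It fails at once if a pack or the jar was lifted or pushed more than 20 mm (distance of any of ring_pack_left, ring_pack_back, bar_pack_mid, bar_pack_right, honey_jar from where it was at the start of the episode above 0.02 m).
It also fails if it takes over 50 s, if anything falls off the work surface, if the arm or the gripper's body presses on something with over 40 N, if the wrist force passes 120 N, or if a joint passes its speed limit or range.

ROBOT

A 7-joint arm with a two-finger parallel gripper is mounted at the origin on a cart in front of the work surface, level with it; the furniture and walls round the work are solid. World frame = base frame: x ahead of the robot, y to its left, z up, the work surface at z = 0. Lengths are in m, angles in rad, forces in N, time in s.
With the tool pointing down it reaches from about 0.4 to 0.85 m from the base axis. Payload 10.4 kg.
Tool frame: the origin (TCP) lies between the finger pads; the fingertips stand 25 mm ahead of it and the grasp point (between the pads) lies 6 mm ahead of it; z points along the fingers, y is the line along which they close (so a half turn about z gives the same grasp; the last joint's range is limited). The gripper opens to 87 mm and grips with 3 to 60 N. Pads are 19 mm wide; open, the fingers measure 117 mm over their backs; the gripper's body (75 mm by 190 mm) begins 51 mm behind the grasp point.
Start: joints at [-0.023, 0.332, -0.065, 1.46, 0.022, 1.35, -0.088], TCP at [0.625, 0, 0.248] pointing down, gripper open.
Joint ranges: [-2.6, 2.6], [-0.5, 2.12], [-1.47, 1.34], [0.16, 2.42], [-1.27, 4.41], [0.06, 2.06], [-2.6, 2.6]. Speed limits (rad/s): [2.22, 2.22, 2.79, 2.79, 3.14, 3.14, 3.14].

INTERFACE

Orientations are given as [roll, pitch, yaw] about the fixed x, y, z axes, in that order (R = Rz(yaw) Ry(pitch) Rx(roll)).
In Python, from workcell import bot gives the robot as it stands.
- The arm moves only by the tool play_rows, never from a script. Its argument "moves" is a list of rows, each a list of 5 numbers: the shift along the tool's x, y, z in m, then the turn about the tool's z in degrees, then the finger opening in m, from 0 to 0.087. A call has 1 to 8 rows; each row shifts and turns the commanded pose from where the row before left it, along the tool's axes as they then stand; what a row does not reach is not made up. A row lasts 1/12 s, in which the tool goes at most 41.7 mm and 7.16 degrees, less where a joint would pass 70% of its speed; a pose out of reach is approached as far as the arm can. A call is refused whole if a number of a shift passes 0.0417 or a number of a turn 7.16, either way. A call with a gripper value outside its range is refused whole. The fingers move at their own pace and stop on an object; "force" is the grip in N (left out, the last holds). Time passes only in rows, so rows that do not move let the fingers close. It gives the time, the measured TCP pose, the force, the opening and the grip force at its end, in the units of the state.
- bot.get_obs(): the state, without advancing time (a new reading comes with each control period).
- bot.snapshot(name): name is "scene" or "side" or "wrist"; returns (picture, depth): 420x560x3 uint8, red, green, blue; 420x560 float32, m along the optical axis (not along the pixel's ray), 0 where there is no reading.
- bot.camera_info(name): a dict with "fx", "fy", "cx", "cy" (pixels), "R" (3x3) and "t" (3): a world point X has camera coordinates R X + t. Camera axes: x right, y down, z forward; pixel columns grow to the right and rows downward; lengths in m; the calibration is good to about 2 mm. A picture is of the moment at which its call begins: read the wrist's pose just before it. camera_info takes no time and is no camera call; for the wrist camera it gives the pose at the moment of the call.
- bot.sign_off(): hands the job in; it is judged then, once.
The state is a dict: "t": time; "qpos": joint angles; "joint_vel": joint speeds; "effort": joint torques, N m; "tool_pos": TCP position; "tool_rot": TCP orientation; "ft_force": force on the tool from outside, world axes, zero at the start; "torque": the same for the moment, N m; "grip_width": finger opening in m; "grip_force": force on a finger pad.
Only numpy, scipy, OpenCV 4.12 (cv2) and the standard library are available. Lean on these libraries where they do the work, as an engineer would, in place of code of your own. Each camera call takes 0.05 s, during which the arm holds its last target. There are 200 camera calls.

## Working session

There is one attempt and no reset: what is moved stays moved. The work goes in short steps, Python scripts to look and compute and a tool call to move; the robot and the scene stay as the last step left them, time stands still between calls to the robot, and variables do not carry over. Pictures are saved under pics/ and viewed, at most 10 in all, crops included, and the job is handed in when it is done.

Besides the shell and the picture viewer there is one more tool, called after "Emit:" as a command line: name --pt "numbers of a row" for each row, then --argument value for the rest. play_rows: Moves the arm, as the interface text tells. Its arguments: {"type":"object","properties":{"moves":{"type":"array"},"force":{"type":"number"}},"required":["moves"]}

```bash
mkdir -p pics; python3 - <<'E'
from workcell import bot
import cv2,numpy as np
for n in ["scene","wrist"]:
    o=bot.get_obs();c=bot.camera_info(n);p,d=bot.snapshot(n)
    cv2.imwrite(f"pics/{n}0.png",p[:,:,::-1]);np.savez(f"{n}0.npz",p=p,d=d,**c)
    print(n,c)
print(o)
E
```

```text
scene {'fx': 491.4060378121284, 'fy': 491.4060378121284, 'cx': 276.70069465643684, 'cy': 212.40106285296903, 'R': array([[ 0.46828145, -0.88348642,  0.01281481],
       [-0.40250177, -0.22620748, -0.88703016],
       [ 0.78657791,  0.41022179, -0.46153362]]), 't': array([-0.26327845,  0.28729635,  0.87713193])}
wrist {'fx': 307.8086332714984, 'fy': 307.8086332714984, 'cx': 276.2350875449535, 'cy': 206.31055570576567, 'R': array([[ 9.99997154e-01,  7.68940197e-04, -2.25851215e-03],
       [ 1.30526009e-03, -9.68730895e-01,  2.48110356e-01],
       [-1.99710847e-03, -2.48112598e-01, -9.68729142e-01]]), 't': array([-0.62399046, -0.03097109,  0.3898296 ])}
{'t': 0.05, 'qpos': array([-0.0226308 ,  0.33287777, -0.06469412,  1.46090752,  0.02161985,
        1.34987229, -0.08847748]), 'joint_vel': array([-1.08967121e-04, -1.67410545e-03,  1.68949577e-03, -1.19370770e-03,
        4.94289990e-04,  8.29134992e-05, -1.20046669e-03]), 'effort': array([ 1.16605555e-03, -6.25172853e+01,  2.43883696e-02, -3.91137993e+01,
       -6.15348062e-02,  3.69608786e-02,  1.10385934e-04]), 'tool_pos': array([6.24671441e-01, 6.71843694e-06, 2.46766348e-01]), 'tool_rot': array([-3.14022630e+00,  8.23110028e-05,  1.57086878e+00]), 'ft_force': array([-0.63733657,  0.16418773, -0.40238497]), 'torque': array([-0.00979843, -0.01907517,  0.02763235]), 'grip_force': 0.0, 'grip_width': 0.08734137303515535}
```

View pics/scene0.png

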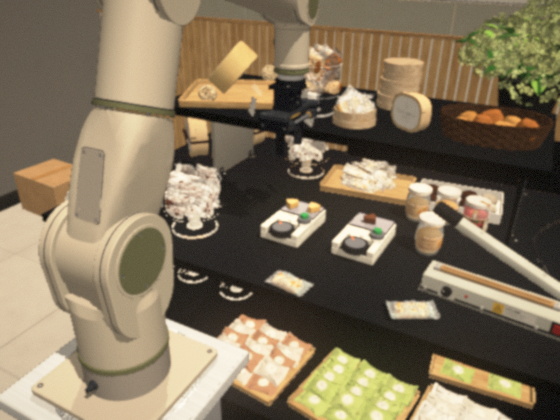

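View pics/wrist0.png

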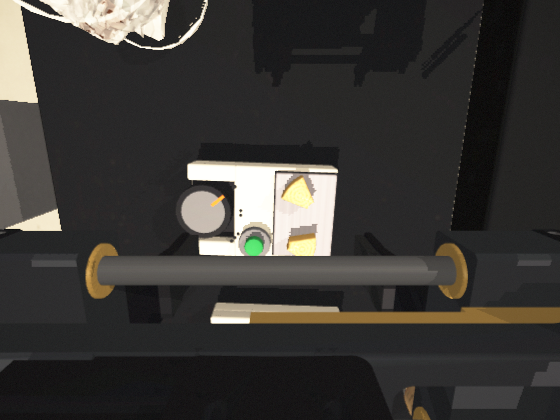

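```bash
cat > h.py <<'E'
import numpy as np
def world(c,u,v,z):
    R=c["R"];t=c["t"];C=-R.T@t
    r=R.T@np.array([(u-c["cx"])/c["fx"],(v-c["cy"])/c["fy"],1])
    return (C+r*(z-C[2])/r[2]).round(4)
E
python3 - <<'E'
import numpy as np,cv2
from h import world
s=np.load("scene0.npz");p=s["p"][195:275,255:405,::-1]
cv2.imwrite("pics/crop.png",cv2.resize(p,None,fx=5,fy=5,interpolation=cv2.INTER_CUBIC))
print("dial",world(s,356,243,.043),"btn",world(s,378,232,.062),"plain dial",world(s,283,228,.043))
w=np.load("wrist0.npz");print("plain wrist",world(w,204,211,.043),world(w,254,246,.062))
E
```

```text
dial [ 0.5574 -0.222   0.043 ] btn [ 0.6033 -0.261   0.062 ] plain dial [ 0.5367 -0.0313  0.043 ]
plain wrist [ 0.5412 -0.0258  0.043 ] [ 0.5994 -0.061   0.062 ]
```

View pics/crop.png

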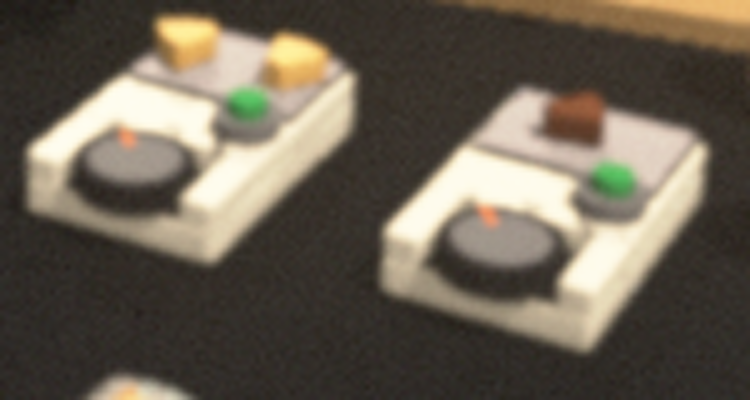

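The crop shows the cocoa warmer on the right with its dial at crop (503,240) and button at (614,180), pointer back left. I'll move over it with the gripper closed.

Emit:
play_rows --pt "-0.035 -0.01 0 0 0" --pt "-0.035 -0.01 0 0 0" --pt "-0.035 -0.01 0 0 0" --pt "-0.035 -0.01 0 0 0" --pt "-0.035 -0.01 0 0 0" --pt "-0.035 -0.01 0 0 0" --pt "-0.035 -0.01 0 0 0" --pt "0 0 0 0 0" --force 20

```text
t: 0.77
tool_pos: [0.5512, -0.2539, 0.2473]
tool_rot: [-3.14, 0.004, 1.56]
ft_force: [-1.4, -1.8, -0.5]
grip_width: 0.0418
grip_force: 0.0
```

```bash
python3 - <<'E'
from workcell import bot
import cv2,numpy as np
o=bot.get_obs();c=bot.camera_info("wrist");p,d=bot.snapshot("wrist")
cv2.imwrite("pics/wrist1.png",p[:,:,::-1]);np.savez("wrist1.npz",p=p,d=d,**c)
print({k:o[k] for k in("t","tool_pos","tool_rot","ft_force","grip_width")})
E
```

```text
{'t': 0.7667, 'tool_pos': array([ 0.5512341 , -0.25388475,  0.24727788]), 'tool_rot': array([-3.13967104,  0.00384951,  1.56036401]), 'ft_force': array([-1.40249024, -1.83026747, -0.5078322 ]), 'grip_width': 0.04176063776774054}
```

View pics/wrist1.png

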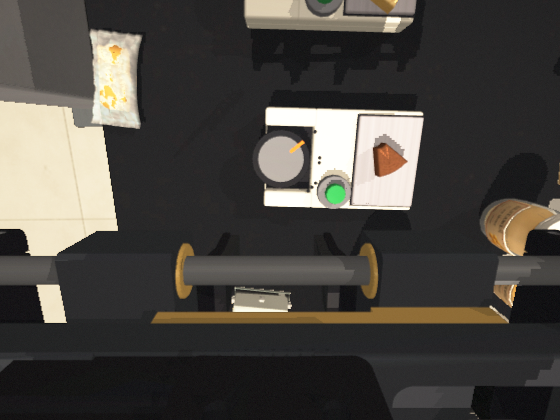

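The view shows the dial top centre at (280,159) with its pointer back left, the button at (336,194), the housing's front corners at (267,108) and (265,207), and a pack near (262,300).

```bash
python3 - <<'E'
from workcell import bot
import numpy as np
from h import world
w=np.load("wrist1.npz")
for n,u,v,z in[("dial",280,159,.043),("btn",336,194,.062),("FL",267,108,.04),("BL",422,111,.04),("FR",265,207,.04),("BR",410,209,.04),("pack",262,290,.025),("packL",233,290,.025)]:print(n,world(w,u,v,z))
print(bot.get_obs()["tool_pos"],bot.get_obs()["tool_rot"],bot.get_obs()["grip_width"])
E
```

```text
dial [ 0.555  -0.2211  0.043 ]
btn [ 0.6145 -0.257   0.062 ]
FL [ 0.5415 -0.1673  0.04  ]
BL [ 0.707 -0.172  0.04 ]
FR [ 0.5373 -0.2764  0.04  ]
BR [ 0.705  -0.2803  0.04  ]
pack [ 0.5307 -0.3917  0.025 ]
packL [ 0.493  -0.3914  0.025 ]
[ 0.55281694 -0.24988843  0.24718988] [-3.14029602e+00  1.66232781e-03  1.56331618e+00] 0.03749129042614782
```

Emit:
play_rows --pt "0.008 -0.035 0 0 0" --pt "0.008 -0.035 0 0 0" --pt "0 0 0.036 0 0" --pt "0 0 0.036 0 0" --pt "0 0 0.036 0 0" --pt "0 0 0.036 0 0" --pt "0 0 0 0 0" --pt "0 0 0 0 0"

```text
t: 1.48
tool_pos: [0.4842, -0.2279, 0.1027]
tool_rot: [-3.138, -0.001, 1.572]
ft_force: [-0.0, 1.1, -0.1]
grip_width: 0.0005
grip_force: 0.0
```

Emit:
play_rows --pt "0 0 0.01 0 0" --pt "0 0 0 0 0" --pt "0 0 0 0 0" --pt "0 0 0 0 0"

```text
t: 1.82
tool_pos: [0.4858, -0.2292, 0.0949]
tool_rot: [3.14, 0.001, 1.571]
ft_force: [-0.7, -0.4, 0.1]
grip_width: 0.0005
grip_force: 0.0
```

Emit:
play_rows --pt "0 0 0.022 0 0" --pt "0 0 0.022 0 0" --pt "0 0 0 0 0" --pt "0 0.012 0 0 0" --pt "0 0.004 0 0 0" --pt "0 0 0 0 0" --pt "0 0 0 0 0"

```text
t: 2.4
tool_pos: [0.5015, -0.2291, 0.0505]
tool_rot: [3.14, 0.0, 1.571]
ft_force: [-0.2, -0.6, 0.2]
grip_width: 0.0007
grip_force: 0.0
```

```bash
python3 - <<'E'
from workcell import bot
import cv2,numpy as np
o=bot.get_obs();c=bot.camera_info("wrist");p,d=bot.snapshot("wrist")
cv2.imwrite("pics/wrist2.png",p[:,:,::-1])
print({k:o[k] for k in("t","tool_pos","tool_rot","ft_force","grip_width")})
E
```

```text
{'t': 2.4, 'tool_pos': array([ 0.50147519, -0.2291031 ,  0.05051917]), 'tool_rot': array([3.14046163e+00, 3.50857602e-04, 1.57102841e+00]), 'ft_force': array([-0.21019799, -0.61849523,  0.20022713]), 'grip_width': 0.0007136169209891489}
```

View pics/wrist2.png

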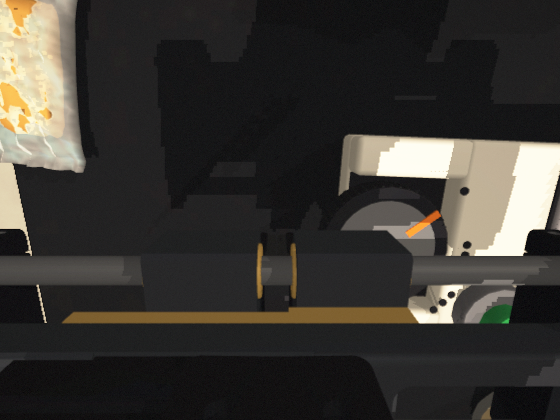

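The pointer end is visible at (438,213), still at one dot, so I can watch it turn. Next I'll approach the rim in small steps.

Emit:
play_rows --pt "0 0.004 0 0 0" --pt "0 0.002 0 0 0" --pt "0 0 0 0 0" --pt "0 0 0 0 0"

```text
t: 2.78
tool_pos: [0.5071, -0.2289, 0.0496]
tool_rot: [3.141, 0.0, 1.571]
ft_force: [-0.5, -0.2, 1.3]
grip_width: 0.0003
grip_force: 0.0
```

Emit:
play_rows --pt "0 0.002 0 0 0" --pt "0 0 0 0 0" --pt "0 0 0 0 0"

```text
t: 3.03
tool_pos: [0.509, -0.229, 0.0495]
tool_rot: [-3.142, -0.0, 1.571]
ft_force: [0.6, 0.9, -0.1]
grip_width: 0.0001
grip_force: 0.0
```

Emit:
play_rows --pt "0 0.002 0 0 0" --pt "0 0 0 0 0" --pt "0 0 0 0 0"

```text
t: 3.28
tool_pos: [0.5111, -0.2289, 0.0496]
tool_rot: [3.142, -0.0, 1.571]
ft_force: [-0.3, -0.5, -0.3]
grip_width: 0.0004
grip_force: 0.0
```

Emit:
play_rows --pt "0 0.002 0 0 0" --pt "0 0 0 0 0" --pt "0 0 0 0 0"

```text
t: 3.53
tool_pos: [0.5132, -0.2289, 0.0496]
tool_rot: [3.141, -0.0, 1.571]
ft_force: [0.3, -0.2, 0.2]
grip_width: 0.0002
grip_force: 0.0
```

Emit:
play_rows --pt "0 0.0015 0 0 0" --pt "0 0 0 0 0" --pt "0 0 0 0 0"

```text
t: 3.78
tool_pos: [0.5146, -0.229, 0.0495]
tool_rot: [3.142, -0.0, 1.571]
ft_force: [-0.4, 0.0, 0.4]
grip_width: 0.0006
grip_force: 0.0
```

Emit:
play_rows --pt "0 0.0015 0 0 0" --pt "0 0 0 0 0" --pt "0 0 0 0 0"

```text
t: 4.03
tool_pos: [0.5149, -0.2292, 0.0494]
tool_rot: [-3.139, -0.0, 1.57]
ft_force: [-3.8, 0.7, 3.1]
grip_width: 0.0003
grip_force: 2.5
```

Emit:
play_rows --pt "0 0.001 0 0 0" --pt "0 0 0 0 0" --pt "0 0 0 0 0"

```text
t: 4.28
tool_pos: [0.5151, -0.2293, 0.0493]
tool_rot: [-3.138, -0.0, 1.57]
ft_force: [-9.5, 0.6, 7.1]
grip_width: 0.0006
grip_force: 4.6
```

Emit:
play_rows --pt "0.003 0 0 0 0" --pt "0.003 0 0 0 0" --pt "0.002 0 0 0 0" --pt "0 0 0 0 0"

```text
t: 4.62
tool_pos: [0.515, -0.2214, 0.0493]
tool_rot: [-3.138, -0.0, 1.57]
ft_force: [-10.0, -0.5, 6.3]
grip_width: 0.0006
grip_force: 4.5
```

```bash
python3 - <<'E'
from workcell import bot
import cv2,numpy as np
o=bot.get_obs();p,d=bot.snapshot("wrist")
cv2.imwrite("pics/wrist3.png",cv2.resize(p[120:340,300:560,::-1],None,fx=2,fy=2))
print({k:o[k] for k in("t","tool_pos","ft_force")})
E
```

```text
{'t': 4.6167, 'tool_pos': array([ 0.51501158, -0.22140734,  0.0493206 ]), 'ft_force': array([-10.01974263,  -0.45432328,   6.26977701])}
```

View pics/wrist3.png

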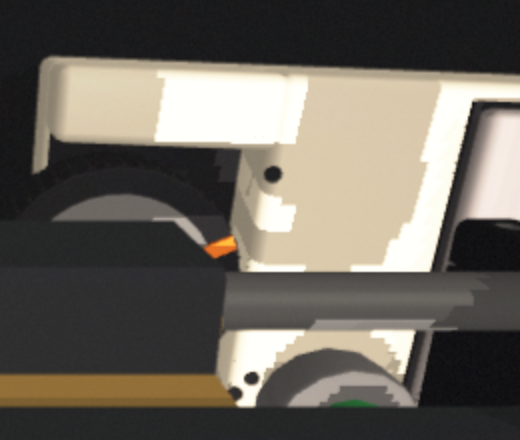

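The pointer (crop (222,246)) has turned about 15°, following the finger. Another 8 mm should bring it past the hump.

Emit:
play_rows --pt "0.003 0 0 0 0" --pt "0.003 0 0 0 0" --pt "0.002 0 0 0 0" --pt "0 0 0 0 0"

```text
t: 5.0
tool_pos: [0.515, -0.2127, 0.0493]
tool_rot: [-3.137, -0.001, 1.57]
ft_force: [-9.3, 1.1, 7.7]
grip_width: 0.0003
grip_force: 4.9
```

Emit:
play_rows --pt "0.002 0 0 0 0" --pt "0 -0.003 0 0 0" --pt "0 -0.03 0 0 0" --pt "0 0 0 0 0" --pt "0 0 0 0 0"

```text
t: 5.42
tool_pos: [0.483, -0.2113, 0.0495]
tool_rot: [-3.141, 0.0, 1.57]
ft_force: [-0.0, -0.5, -0.0]
grip_width: 0.0004
grip_force: 0.0
```

Emit:
play_rows --pt "0 0 -0.04 0 0" --pt "0 0 -0.04 0 0" --pt "-0.03 0 -0.04 0 0" --pt "-0.03 0 0 0 0" --pt "0 0 0 0 0" --pt "0 0 0 0 0" --pt "0 0 0 0 0" --pt "0 0 0 0 0"

```text
t: 6.08
tool_pos: [0.4844, -0.2648, 0.1625]
tool_rot: [-3.141, -0.001, 1.572]
ft_force: [0.4, 0.4, -0.3]
grip_width: 0.0004
grip_force: 0.0
```

```bash
python3 - <<'E'
from workcell import bot
import cv2,numpy as np
from h import world
o=bot.get_obs();c=bot.camera_info("wrist");p,d=bot.snapshot("wrist")
np.savez("wrist4.npz",**c)
cv2.imwrite("pics/wrist4.png",p[:,:,::-1])
print({k:o[k] for k in("t","tool_pos","ft_force")})
E
```

```text
{'t': 6.0833, 'tool_pos': array([ 0.48441937, -0.26480253,  0.16247489]), 'ft_force': array([ 0.36281516,  0.40398877, -0.30159729])}
```

View pics/wrist4.png

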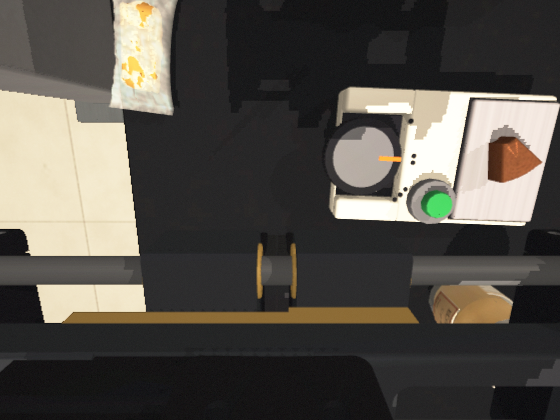

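The pointer (379–400,159) stands straight back on the two dots. The button top is at (438,205).

```bash
python3 - <<'E'
import numpy as np
from workcell import bot
from h import world
w=np.load("wrist4.npz")
print("btn",world(w,438.5,205,.062),"dial",world(w,362,158,.043)); print(bot.get_obs()["tool_pos"])
E
```

```text
btn [ 0.6133 -0.2569  0.062 ] dial [ 0.555  -0.2218  0.043 ]
[ 0.48437728 -0.26476964  0.16246058]
```

Emit:
play_rows --pt "0.004 0.032 0 0 0" --pt "0.004 0.032 0 0 0" --pt "0 0.032 0 0 0" --pt "0 0.033 0 0 0" --pt "0 0 0 0 0" --pt "0 0 0.03 0 0" --pt "0 0 0.03 0 0" --pt "0 0 0 0 0"

```text
t: 6.8
tool_pos: [0.61, -0.2557, 0.0964]
tool_rot: [-3.133, -0.003, 1.572]
ft_force: [-0.7, 0.6, -1.9]
grip_width: 0.0005
grip_force: 0.0
```

Emit:
play_rows --pt "0 0 0.008 0 0" --pt "0 0 0 0 0" --pt "0 0 0 0 0"

```text
t: 7.05
tool_pos: [0.6137, -0.258, 0.0964]
tool_rot: [3.14, 0.0, 1.571]
ft_force: [0.9, 0.2, -1.3]
grip_width: 0.0004
grip_force: 0.0
```

Emit:
play_rows --pt "0 0 0.006 0 0" --pt "0 0 0.003 0 0" --pt "0 0 0 0 0" --pt "0 0 0 0 0"

```text
t: 7.38
tool_pos: [0.6134, -0.2581, 0.0865]
tool_rot: [3.141, 0.0, 1.571]
ft_force: [-0.1, -0.8, 1.6]
grip_width: 0.0002
grip_force: 1.0
```

Emit:
play_rows --pt "0 0 0.003 0 0" --pt "0 0 0 0 0" --pt "0 0 0 0 0"

```text
t: 7.63
tool_pos: [0.6134, -0.2582, 0.0833]
tool_rot: [3.141, 0.0, 1.571]
ft_force: [1.4, 0.0, 4.6]
grip_width: 0.0005
grip_force: 1.9
```

Emit:
play_rows --pt "0 0 0.002 0 0" --pt "0 0 0 0 0" --pt "0 0 0 0 0"

```text
t: 7.88
tool_pos: [0.6134, -0.2581, 0.0815]
tool_rot: [3.141, 0.0, 1.571]
ft_force: [-1.0, 0.3, 6.7]
grip_width: 0.0005
grip_force: 3.6
```

Emit:
play_rows --pt "0 0 0.002 0 0" --pt "0 0 0 0 0" --pt "0 0 0 0 0" --pt "0 0 0 0 0"

```text
t: 8.22
tool_pos: [0.6135, -0.2582, 0.0813]
tool_rot: [3.14, 0.0, 1.571]
ft_force: [-6.3, 2.9, 20.2]
grip_width: 0.0005
grip_force: 10.3
```

Emit:
play_rows --pt "0 0 -0.02 0 0" --pt "0 0 -0.04 0 0" --pt "0 0 -0.04 0 0" --pt "-0.03 -0.035 0 0 0" --pt "-0.01 -0.035 0 0 0" --pt "0 -0.03 0 0 0" --pt "0 0 0 0 0" --pt "0 0 0 0 0"

```text
t: 8.88
tool_pos: [0.5146, -0.2956, 0.1787]
tool_rot: [-3.141, -0.0, 1.569]
ft_force: [0.9, -0.0, 0.1]
grip_width: 0.0006
grip_force: 0.0
```

```bash
python3 - <<'E'
from workcell import bot
import cv2
p,d=bot.snapshot("wrist")
cv2.imwrite("pics/wrist5.png",p[:,:,::-1]);print(bot.get_obs()["ft_force"])
E
```

```text
[0.2858569  0.64472179 1.06794794]
```

View pics/wrist5.png

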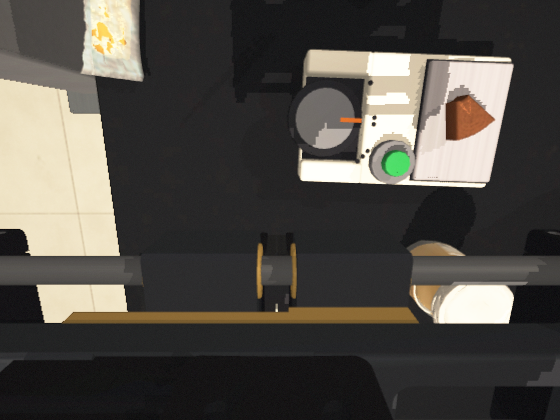

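The pointer (350,120) is still on two dots, the button (397,163) is up, the cake hasn't moved and the arm is clear.

```bash
python3 -c "
from workcell import bot
print(bot.sign_off())"
```

```text
the job is handed in; nothing more can be done
None
```

I turned the chocolate warmer's dial one click to two dots, pressed its start button right down and let it come back up, touched nothing else, and handed the job in; the judge's verdict was not shown.

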